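# Push the stuck filter plug out of the column

## Robot

A 6-joint arm with a two-finger parallel gripper is mounted at the origin on a cart in front of the work surface, level with it; the furniture and walls round the work are solid. World frame = base frame: x ahead of the robot, y to its left, z up, the work surface at z = 0. Lengths are in mm, angles in rad, forces in N, time in s.
With the tool pointing down it reaches from about 400 to 925 mm from the base axis. Payload 12.5 kg.
Tool frame: the origin (TCP) lies between the finger pads; the fingertips stand 19 mm ahead of it and the grasp point (between the pads) is the TCP (env.tips_ahead is the distance from the TCP to the fingertips, in mm); z points along the fingers, y is the line along which they close (so a half turn about z gives the same grasp; the last joint's range is limited). The gripper opens to 95 mm and grips with 3 to 60 N. Pads are 20 mm wide; open, the fingers measure 119 mm over their backs; the gripper's body (75 mm by 180 mm) begins 59 mm behind the grasp point.
Start: joints at [1.145, 0.491, 1.559, -0, 1.092, -0.106], TCP at [196.468, 593.334, 233.661] pointing down, gripper open.
Joint ranges: [-3.1, 3.1], [-0.84, 2.19], [0.05, 2.79], [-1.13, 4.28], [0.06, 2.93], [-2.69, 2.69]. Speed limits (rad/s): [2.22, 2.22, 2.79, 3.14, 3.14, 3.14].

## Interface

Orientations are given as [roll, pitch, yaw] about the fixed x, y, z axes, in that order (R = Rz(yaw) Ry(pitch) Rx(roll)).
In Python, from cell import env gives the robot as it stands.
- The arm moves only by the shell command python3 -m crank 'ROWS'. ROWS is JSON, a list of rows, each a list of 5 numbers: the shift along the tool's x, y, z in mm, then the turn about the tool's z in degrees, then the finger opening in mm, from 0 to 95.1. In form: [[dx, dy, dz, yaw, grip], ...]. A call has 1 to 10 rows; each row is the pose to reach, as a shift and turn from the pose commanded when the call began, along the tool's axes at that moment; what a row does not reach only later rows make up. A row lasts 1/12 s, in which the tool goes at most 41.7 mm and 7.16 degrees, less where a joint would pass 70% of its speed; a pose out of reach is approached as far as the arm can. A call with a gripper value outside its range is refused whole. The fingers move at their own pace and stop on an object; the grip force is fixed at half the most. Time passes only in rows, so rows that repeat a pose let the fingers close. It gives the time, the measured TCP pose, the force, the opening and the grip force at its end, in the units of the state.
- env.state(): the state, without advancing time (a new reading comes with each control period).
- env.read_camera(name): name is "scene" or "side" or "wrist"; returns a dict with "img" (384x512x3 uint8, blue, green, red), "K" (3x3 intrinsics, pixels), "pose" (4x4, takes a point from camera to world coordinates). Camera axes: x right, y down, z forward; pixel columns grow to the right and rows downward; lengths in mm; the calibration is good to about 2 mm. A picture is of the moment at which its call begins. There is no depth.
- env.job_done(): hands the job in; it is judged then, once.
The state is a dict: "t": time; "joints": joint angles; "qvel": joint speeds; "tau": joint torques, N m; "eef_pos": TCP position; "tcp_rot": TCP orientation; "ft_force": force on the tool from outside, world axes, zero at the start; "moment": the same for the moment, N m; "opening": opening from 0.0 (shut) to 1.0 (fully open); "grip_force": force on a finger pad.
Only numpy, scipy, OpenCV 4.12 (cv2) and the standard library are available. Lean on these libraries where they do the work, as an engineer would, in place of code of your own. Each camera call takes 0.05 s, during which the arm holds its last target. There are 200 camera calls.

## Task

A spent filter plug is stuck in the bore of the steel column that is clamped flat on the worktop. Draw the push rod out of its holder, push it into the column's open near mouth so that the plug comes out at the far end and drops into the dish there, and press the rod home gently until its collar sits against the mouth. Leave the rod in the column, the dish where it stands and the cup, bottle and timer undisturbed, and move the plug only with the rod.

Things in the scene. Friction and masses are not known exactly. Their poses are not given: they have to be found in the camera images.
- column: Fixed steel tube lying level on a grey clamp stand: outer diameter 28 mm, bore 18 mm, 110 mm long, bore axis 45 mm above the worktop, highest point 59 mm. Stand foot 80 x 66 x 8 mm; low dark spring housings reach 21 mm either side of the axis. Origin on the worktop under the middle of the tube; x axis along the bore from mouth to far end (roughly away from the robot), z up.
- column_mouth (a point): Centre of the open near mouth, on the bore axis in the plane of the end face; x points into the bore. Two spring strips in the bore, 17 to 103 mm deep, grip the plug from both sides; they leave 12.5 mm between them, with tapered lead-ins.
- column_exit (a point): centre of the column's far end, on the bore axis
- plug: White plastic plug, 16 mm diameter, 24 mm long, stuck out of sight in the bore, its near face 31 to 55 mm inside the mouth (depth varies). Origin at its centre, x along its axis. It slides only under a steady push of some 8 to 25 N, nearly all the way to the far end, then comes free.
- petri_dish: Loose open round dish, 62 mm across, 11 mm high, floor 2 mm thick, on the worktop just beyond and partly under the column's far end. Origin at the centre of its underside.
- push_rod: Loose steel rod, 182 mm long, about 70 g, stored level with its axis 45 mm above the worktop. From the tip: shank 11 mm diameter, 126 mm long, the last 5 mm tapered; collar 24 mm diameter, 6 mm thick (too big for the bore); black handle 16 mm diameter, 50 mm long. Origin on the axis 63 mm behind the tip, x towards the tip. Centre of mass about 30 mm behind the origin.
- rod_tip (a point): End of the rod's tip, on its axis. With the collar against the mouth it stands 16 mm out of the column's far end.
- rod_collar (a point): front face of the collar (the face towards the tip), on the rod axis; 126 mm behind the tip
- rod_handle (a point): Middle of the handle, on the rod axis; 157 mm behind the tip. Let go with the shank well into the bore, the rod stays there but its handle sags up to 15 mm.
- rod_holder: Fixed grey holder left or right of the column. Origin on the worktop under the stored rod's origin, x towards the rod's tip. Foot 190 x 56 x 8 mm. A sleeve (35 wide, 66 high) encloses the handle from 118 to 70 mm behind the origin: draw the rod out 55 mm tip first. A 12 mm thick post, 34 wide, 51 high, 50 mm ahead of the origin carries the shank in a notch open at the top; between them it is free.
- sample_cup: Bystander: closed round sample cup, 52 mm across and 50 mm high, on the other side of the column from the rod holder. Origin at the centre of its underside.
- reagent_bottle: Bystander: dropper bottle, 29 mm across and 78 mm high, beyond the column. Origin at the centre of its underside.
- timer: Bystander: flat timer, 62 x 62 x 17 mm, far to the right. Origin at the centre of its underside.

How it is judged (in metres and radians):
On the way, in this order (a step that is already met when the one before it is completed fails the run):
1. the rod's tip is at least 10 mm inside the column's mouth (x of rod_tip in the frame of column_mouth between 0.01 and 0.115 m and y of rod_tip in the frame of column_mouth between -0.009 and 0.009 m and z of rod_tip in the frame of column_mouth between -0.009 and 0.009 m), for 0.1 s.
2. the plug has come out of the far end while the rod's tip is at the far end of the bore (x of plug in the frame of column_exit above 0.01 m and x of rod_tip in the frame of column_exit above -0.01 m and distance between rod_tip and column_exit below 0.03 m), for 0.1 s.
At the end, for the whole second after the job is handed in: The plug lies at rest inside the dish (centre within 27 mm of the dish's centre, below 20 mm), the dish is upright and within 25 mm of where it stood, and the rod rests in the column with its collar against the mouth (gap at most 3 mm) (horizontal distance between plug and petri_dish below 0.027 m and height (world z) of plug below 0.02 m and linear speed of each of plug, push_rod below 0.02 m/s and distance of petri_dish from where it was at the start of the episode below 0.025 m and angle between petri_dish's own z axis and vertical below 0.1 rad and x of rod_collar in the frame of column_mouth above -0.003 m and distance between rod_collar and column_mouth below 0.008 m and angle between the x axis of push_rod and the x axis of column, either way round below 0.15 rad); the robot touches nothing.
It fails at once if the sample cup, the reagent bottle or the timer is moved more than 20 mm (distance of any of sample_cup, reagent_bottle, timer from where it was at the start of the episode above 0.02 m).
It fails at once if the rod is rammed against the column with more than 45 N (contact force between push_rod and column above 45 N).
It fails at once if the fingers touch the plug (contact force between the fingers and plug above 0.5 N).
It also fails if it takes over 64 s, if anything falls off the work surface, if the arm or the gripper's body presses on something with over 40 N, if the wrist force passes 120 N, or if a joint passes its speed limit or range.

## Working session

There is one attempt and no reset: what is moved stays moved. The work goes in short steps, Python scripts to look and compute and a shell command to move; the robot and the scene stay as the last step left them, time stands still between calls to the robot, and variables do not carry over. Pictures are saved under pics/ and viewed, at most 10 in all, crops included, and the job is handed in when it is done.

```bash
mkdir -p pics; ls; python3 - <<'E'
from cell import env
import cv2,numpy as np
s=env.state();print(s['t'],s['eef_pos'],s['tcp_rot'],s['opening'],env.tips_ahead)
ims=[]
for n in("scene","side","wrist"):
    c=env.read_camera(n);cv2.imwrite(f"pics/{n}0.png",c["img"]);np.savez(f"pics/{n}0.npz",**c)
    print(n,np.round(c["K"],1).tolist(),np.round(c["pose"],3).tolist())
E
```

```text
pics
0.0 [196.35917183 593.11478107 233.06403326] [-3.14050029e+00 -9.55420407e-05  2.82180995e+00] 0.9982415704450255 19.0
scene [[358.9, 0.0, 249.3], [0.0, 358.9, 194.3], [0.0, 0.0, 1.0]] [[0.811, -0.386, 0.44, 100.622], [-0.585, -0.507, 0.633, -756.9], [-0.021, -0.771, -0.637, 781.689], [0.0, 0.0, 0.0, 1.0]]
side [[383.1, 0.0, 254.2], [0.0, 383.1, 188.6], [0.0, 0.0, 1.0]] [[0.862, -0.336, 0.379, 164.565], [-0.506, -0.556, 0.659, -809.025], [-0.011, -0.76, -0.649, 818.393], [0.0, 0.0, 0.0, 1.0]]
wrist [[345.4, 0.0, 252.1], [0.0, 345.4, 189.3], [0.0, 0.0, 1.0]] [[0.315, 0.917, 0.246, 127.571], [0.949, -0.304, -0.083, 616.868], [-0.001, 0.26, -0.966, 384.891], [0.0, 0.0, 0.0, 1.0]]
```

View pics/scene0.png

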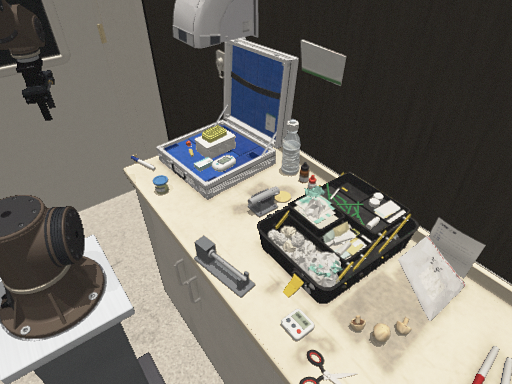

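View pics/side0.png

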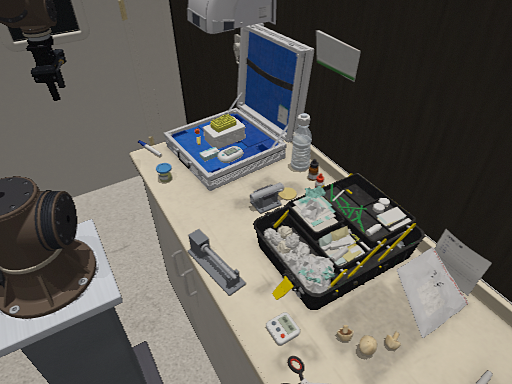

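The scene picture shows the holder with its sleeve at about (207,247) and post at about (247,280). The column is at about (265,200), the dish at (284,196), the cup at (161,183), and the timer at (297,323). The side view agrees with this. Next I cast rays for rough positions.

```bash
cat > h.py <<'E'
import numpy as np,cv2
def ray(c,px):
    d=np.linalg.inv(c["K"])@np.array([*px,1.]);return c["pose"][:3,3],c["pose"][:3,:3]@d
def cast(c,px,z):
    o,d=ray(c,px);return o+d*(z-o[2])/d[2]
def proj(c,p):
    q=c["pose"][:3,:3].T@(np.array(p,float)-c["pose"][:3,3]);q=c["K"]@q;return q[:2]/q[2]
def tool(rot,v):  # world vec -> tool axes
    from scipy.spatial.transform import Rotation as R
    return R.from_euler('xyz',rot).as_matrix().T@np.array(v,float)
E
python3 - <<'E'
from h import *
c=np.load("pics/scene0.npz")
for n,p,z in [("sleeve top",(207,242),66),("post top",(245,273),51),("foot far R",(255,290),8),("col near",(250,197),59),("col far",(277,190),59),("dish",(284,196),5),("cup",(161,180),50),("timer",(297,322),17),("bottle",(304,175),30)]:print(n,cast(c,p,z).round())
i=c["img"];a=cv2.resize(i[165:305,180:320],None,fx=4,fy=4,interpolation=cv2.INTER_CUBIC)
w=np.load("pics/wrist0.npz")["img"]
cv2.imwrite("pics/crop1.png",a)
E
```

```text
sleeve top [ 386. -141.   66.]
post top [ 414. -277.   51.]
foot far R [ 422. -309.    8.]
col near [594. -51.  59.]
col far [683. -75.  59.]
dish [725. -63.   5.]
cup [412. 213.  50.]
timer [ 444. -443.   17.]
bottle [835. -40.  30.]
```

View pics/crop1.png

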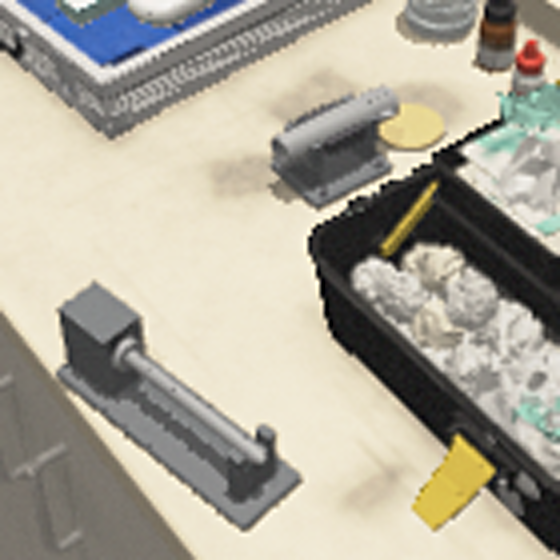

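The column is near (640,-63), yaw about -15°. The holder is on the right, with its rod running from about (386,-141) towards (414,-277), yaw about -78°. The toolbox corner is at crop (312,245). First I go above the rod through a waypoint.

```bash
python3 - <<'E'
from h import *
from cell import env
s=env.state();p=s['eef_pos'];r=s['tcp_rot']
print(tool(r,[460-p[0],220-p[1],0]),tool(r,[405-p[0],-190-p[1],0]))
c=np.load("pics/scene0.npz")
for z in (60,100):print(z,cast(c,(258,226),z).round(),cast(c,(262,250),z).round())
E
```

```text
[-3.67551502e+02 -2.71427938e+02  1.84477957e-01] [-4.44213011e+02 -6.77934910e+02  4.92253564e-01]
60 [ 536. -170.   60.] [ 490. -249.   60.]
100 [ 512. -202.  100.] [ 469. -277.  100.]
```

```bash
python3 -m crank '[[-368,-271,0,0,95],[-368,-271,0,0,95],[-368,-271,0,0,95],[-368,-271,0,0,95],[-368,-271,0,0,95],[-368,-271,0,0,95],[-368,-271,0,0,95],[-368,-271,0,0,95],[-368,-271,0,0,95],[-368,-271,0,0,95]]'
python3 -m crank '[[-77,-406,0,60,95],[-77,-406,0,60,95],[-77,-406,0,60,95],[-77,-406,0,60,95],[-77,-406,0,60,95],[-77,-406,0,60,95],[-77,-406,0,60,95],[-77,-406,0,60,95],[-77,-406,0,60,95],[-77,-406,0,60,95]]'
python3 - <<'E'
from cell import env
s=env.state();print(s)
E
```

```text
t: 0.98
eef_pos: [438.0, 251.4, 233.7]
tcp_rot: [3.141, 0.0, 2.822]
ft_force: [1.4, 0.4, 0.1]
opening: 1.003
grip_force: 0.0
t: 1.82
eef_pos: [381.9, -158.5, 233.7]
tcp_rot: [3.141, 0.0, 1.771]
ft_force: [0.7, -0.3, 1.0]
opening: 1.0
grip_force: 0.0
{'t': 1.8167, 'joints': array([-5.53473168e-01,  1.88989356e-01,  2.04314624e+00,  8.96519802e-05,
        9.09050926e-01, -7.53434793e-01]), 'qvel': array([-1.04575496e+00,  1.55759196e-01, -2.10991327e-01,  4.43295374e-04,
        5.28422125e-02, -1.11658823e+00]), 'tau': array([  7.21747935, -39.33042884, -19.82501328,  -0.07129255,
         0.12239859,   2.62171045]), 'eef_pos': array([ 381.9244641 , -158.50261857,  233.74692631]), 'tcp_rot': array([3.14124804e+00, 2.26248919e-04, 1.77070284e+00]), 'ft_force': array([ 0.67903199, -0.2902551 ,  0.98359121]), 'moment': array([-0.06744377, -0.06092138, -0.02713824]), 'grip_force': 0.0, 'opening': 1.000277068497479}
```

Settle and look from the wrist.

```bash
python3 -m crank '[[0,0,0,0,95],[0,0,0,0,95],[0,0,0,0,95]]'
python3 - <<'E'
from cell import env
import cv2,numpy as np
c=env.read_camera("wrist");cv2.imwrite("pics/w1.png",c["img"]);np.savez("pics/w1.npz",**c)
s=env.state();print(s['eef_pos'],s['tcp_rot']);print(c["pose"].round(3).tolist())
E
```

```text
t: 2.07
eef_pos: [382.5, -156.1, 233.4]
tcp_rot: [-3.141, -0.001, 1.774]
ft_force: [-0.3, 0.9, 0.7]
opening: 0.999
grip_force: 0.0
[ 382.67587289 -155.51070387  233.51657625] [-3.14137546e+00 -5.02112519e-04  1.77524079e+00]
[[0.98, 0.194, 0.052, 368.363], [0.201, -0.946, -0.254, -83.944], [-0.001, 0.26, -0.966, 385.248], [0.0, 0.0, 0.0, 1.0]]
```

View pics/w1.png

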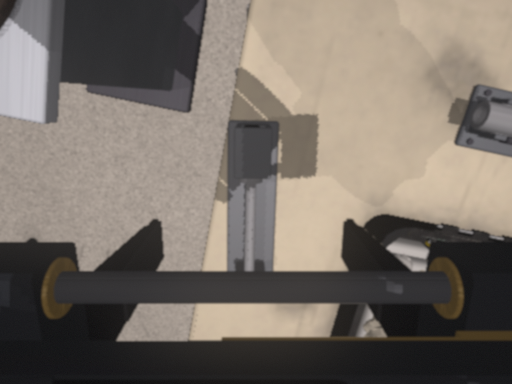

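The wrist view shows the sleeve at cols 231–278, rows 121–180. The shank runs at about col 250, rows 182–270, and the collar is just ahead of the sleeve. Now I fit the shank's centre line and the foot's edges.

```bash
python3 - <<'E'
from h import *
c=np.load("pics/w1.npz");g=cv2.cvtColor(c["img"],cv2.COLOR_BGR2GRAY)
for r in (150,178,182,186,190,200,215,230,245,260,268):print(r,g[r,224:284:2].tolist())
print(g[112:130,255].tolist());print(g[170:200,250].tolist())
E
```

```text
150 [113, 112, 81, 80, 81, 75, 81, 81, 80, 73, 70, 71, 69, 70, 70, 69, 70, 69, 69, 70, 69, 69, 69, 68, 98, 127, 114, 146, 155, 112]
178 [124, 113, 83, 81, 81, 78, 76, 75, 78, 80, 81, 80, 77, 77, 77, 76, 74, 74, 72, 80, 89, 91, 107, 116, 125, 122, 125, 173, 169, 148]
182 [155, 121, 82, 81, 82, 81, 81, 81, 94, 104, 98, 90, 88, 88, 87, 87, 87, 90, 95, 113, 124, 127, 131, 132, 132, 125, 135, 186, 193, 194]
186 [131, 129, 87, 81, 81, 81, 91, 110, 127, 128, 92, 86, 90, 95, 90, 89, 114, 124, 125, 124, 126, 131, 134, 134, 134, 126, 141, 186, 192, 194]
190 [126, 116, 93, 108, 99, 111, 127, 131, 131, 131, 112, 98, 109, 134, 138, 123, 118, 124, 124, 124, 124, 128, 133, 133, 133, 124, 147, 187, 190, 192]
200 [127, 120, 96, 115, 130, 131, 130, 130, 131, 131, 114, 115, 132, 148, 146, 126, 120, 123, 122, 123, 124, 130, 130, 130, 130, 118, 156, 192, 193, 192]
215 [194, 171, 119, 126, 127, 128, 129, 128, 128, 120, 95, 119, 142, 152, 144, 122, 118, 121, 121, 121, 122, 127, 129, 129, 128, 125, 182, 192, 191, 192]
230 [194, 170, 121, 125, 125, 125, 125, 126, 126, 122, 99, 124, 144, 149, 129, 117, 117, 118, 118, 119, 121, 125, 126, 127, 122, 138, 190, 197, 195, 196]
245 [193, 167, 118, 122, 123, 123, 124, 123, 124, 120, 108, 131, 147, 151, 135, 115, 116, 116, 116, 116, 119, 124, 124, 124, 117, 156, 195, 195, 196, 196]
260 [194, 165, 114, 119, 116, 92, 77, 76, 75, 74, 97, 132, 144, 148, 130, 94, 73, 73, 80, 87, 111, 117, 115, 113, 114, 172, 188, 196, 196, 196]
268 [193, 166, 114, 117, 118, 102, 66, 60, 61, 61, 97, 135, 148, 145, 125, 81, 60, 60, 61, 59, 80, 109, 113, 112, 119, 182, 196, 194, 193, 193]
[121, 120, 120, 120, 120, 121, 118, 108, 88, 71, 62, 58, 48, 38, 36, 50, 61, 69]
[69, 69, 69, 68, 70, 68, 69, 71, 77, 84, 88, 88, 88, 87, 87, 88, 95, 111, 126, 132, 134, 136, 139, 143, 147, 149, 150, 149, 149, 148]
```

```bash
python3 - <<'E'
from h import *
c=np.load("pics/w1.npz")
a=cast(c,(249.3,200),45);b=cast(c,(249,268),45)
print(a,b,np.arctan2(*(b-a)[[1,0]]))
print("foot L",cast(c,(227.5,215),8),cast(c,(227.5,265),8),"foot R",cast(c,(275.5,215),8),cast(c,(273.5,265),8))
print("sleeve front(-70)",cast(c,(255,178.5),66),"back(-118)",cast(c,(255,120.5),66))
print("post rear(+44)",cast(c,(249,258),51)); print("collar",cast(c,(250,187),45))
E
```

```text
[ 386.00291176 -185.24343621   45.        ] [ 401.04403258 -260.90992122   45.        ] -1.3745723776932735
foot L [ 366.87676179 -219.03806063    8.        ] [ 378.49898827 -281.46323574    8.        ] foot R [ 421.13412826 -207.88260512    8.        ] [ 432.64386481 -270.32497215    8.        ]
sleeve front(-70) [ 385.97097073 -157.02288918   66.        ] back(-118) [ 374.97189333 -104.0513151    66.        ]
post rear(+44) [ 398.14547061 -246.34636803   51.        ]
collar [ 383.94922823 -171.55599853   45.        ]
```

```bash
python3 - <<'E'
from h import *
from cell import env
s=env.state();print(tool(s['tcp_rot'],np.array([385.6,-179.6,45])-s['eef_pos']))
c=np.load("pics/w1.npz");print(cast(c,(249,257),8))
E
```

```text
[-24.27592978  -1.98651474 188.50484668]
[ 401.71717923 -265.95914881    8.        ]
```

```bash
python3 -m crank '[[-24.3,-2,0,0.6,60],[-24.3,-2,30,0.6,60],[-24.3,-2,60,0.6,60],[-24.3,-2,90,0.6,60],[-24.3,-2,100,0.6,60],[-24.3,-2,100,0.6,60],[-24.3,-2,100,0.6,60]]'
python3 - <<'E'
from cell import env
from h import *
c=env.read_camera("wrist");cv2.imwrite("pics/w2.png",c["img"]);np.savez("pics/w2.npz",**c)
s=env.state();print(s['eef_pos'],s['tcp_rot'])
E
```

```text
t: 2.7
eef_pos: [386.1, -179.4, 133.6]
tcp_rot: [-3.141, -0.001, 1.766]
ft_force: [0.2, 0.1, 0.1]
opening: 0.634
grip_force: 0.0
[ 386.28298775 -179.77336172  134.21904664] [3.14118802e+00 2.29191798e-04 1.76594915e+00]
```

View pics/w2.png

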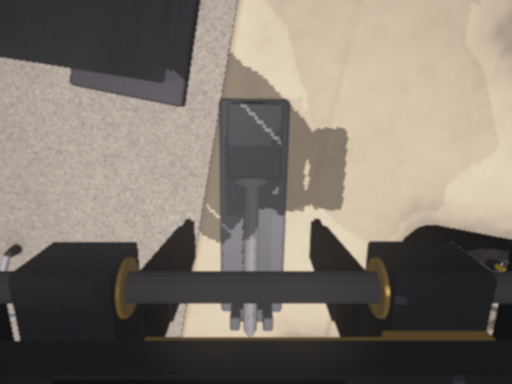

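The view shows the shank at about col 250, midway between the fingers (cols 191 and 314). The sleeve's front edge is at row 178, and the tip is at (250,334) beyond the post.

```bash
python3 - <<'E'
from cell import env
from h import *
c=np.load("pics/w2.npz");s=env.state();g=cv2.cvtColor(c["img"],cv2.COLOR_BGR2GRAY)
for r in (195,220,250,265,325):print(r,g[r,232:272].tolist())
for px,z in (((255,178),66),((251,220),45),((250.5,265),45),((250,334),45)):
    p=cast(c,px,z);print(p.round(1),tool(s['tcp_rot'],p-s['eef_pos']).round(1))
E
```

```text
195 [78, 79, 78, 78, 77, 78, 78, 77, 77, 77, 78, 78, 79, 83, 87, 90, 90, 92, 93, 94, 95, 95, 93, 92, 91, 87, 83, 78, 77, 77, 76, 78, 76, 77, 76, 78, 77, 78, 77, 78]
220 [88, 88, 88, 87, 87, 87, 86, 93, 109, 125, 126, 112, 94, 87, 89, 90, 92, 94, 95, 96, 97, 96, 95, 93, 91, 94, 109, 125, 131, 132, 131, 131, 131, 132, 131, 131, 132, 132, 134, 136]
250 [136, 135, 136, 136, 135, 135, 135, 134, 131, 119, 102, 100, 115, 130, 141, 148, 151, 157, 164, 168, 164, 152, 143, 139, 132, 122, 121, 125, 127, 127, 127, 127, 128, 127, 128, 127, 127, 128, 131, 134]
265 [132, 132, 132, 132, 132, 133, 132, 132, 133, 131, 128, 123, 125, 135, 144, 150, 155, 162, 167, 168, 165, 159, 152, 142, 129, 119, 119, 123, 125, 125, 124, 124, 124, 124, 125, 124, 124, 125, 126, 129]
325 [120, 122, 122, 122, 123, 121, 120, 136, 172, 196, 192, 164, 143, 142, 149, 155, 159, 162, 162, 160, 153, 142, 134, 132, 155, 187, 204, 207, 207, 198, 168, 124, 110, 119, 123, 123, 122, 122, 121, 122]
[ 384.1 -157.1   66. ] [22.6  2.2 68.2]
[ 388.5 -193.7   45. ] [-14.1  -0.6  89.2]
[ 395.2 -229.7   45. ] [-50.6  -1.   89.2]
[ 406.7 -290.2   45. ] [-112.3   -1.5   89.2]
```

```bash
python3 -m crank '[[0,-0.4,30,0.4,50],[0,-0.4,60,0.4,40],[0,-0.4,80,0.4,40],[0,-0.4,89,0.4,40],[0,-0.4,89,0.4,40],[0,-0.4,89,0.4,0],[0,-0.4,89,0.4,0],[0,-0.4,89,0.4,0],[0,-0.4,89,0.4,0],[0,-0.4,89,0.4,0]]'
python3 -m crank '[[0,0,0,0,0],[0,0,0,0,0],[0,0,0,0,0]]'
```

```text
t: 3.58
eef_pos: [385.6, -180.7, 45.3]
tcp_rot: [3.141, 0.001, 1.757]
ft_force: [0.1, -0.3, -0.5]
opening: 0.124
grip_force: 0.0
t: 3.83
eef_pos: [385.6, -180.7, 45.1]
tcp_rot: [3.141, 0.001, 1.757]
ft_force: [-0.8, 0.5, 9.1]
opening: 0.107
grip_force: 30.0
```

```bash
python3 -m crank '[[-3,0,-0.5,0,0],[-8,0,-0.5,0,0],[-15,0,-0.5,0,0],[-22,0,-0.5,0,0],[-22,0,-0.5,0,0]]'
python3 -m crank '[[-8,0,0,0,0],[-16,0,0,0,0],[-24,0,0,0,0],[-32,0,0,0,0],[-38,0,0,0,0],[-38,0,0,0,0]]'
```

```text
t: 4.25
eef_pos: [389.9, -203.7, 45.2]
tcp_rot: [3.141, 0.001, 1.756]
ft_force: [-0.4, -2.2, 2.8]
opening: 0.101
grip_force: 30.0
t: 4.75
eef_pos: [396.9, -241.0, 45.0]
tcp_rot: [3.141, 0.001, 1.756]
ft_force: [0.4, -1.2, 0.0]
opening: 0.108
grip_force: 30.0
```

```bash
python3 -m crank '[[0,0,-30,0,0],[0,0,-65,0,0],[0,0,-100,0,0],[0,0,-140,0,0],[0,0,-180,0,0],[0,0,-190,0,0],[0,0,-190,0,0]]'
python3 - <<'E'
from cell import env
from h import *
s=env.state();print(tool(s['tcp_rot'],np.array([510,-150,235])-s['eef_pos']))
E
```

```text
t: 5.33
eef_pos: [397.1, -240.1, 237.9]
tcp_rot: [3.138, 0.004, 1.757]
ft_force: [-0.2, 0.1, -0.6]
opening: 0.106
grip_force: 30.0
[ 67.59506009 127.57759918   3.07348593]
```

```bash
python3 -m crank '[[14,26,0,0,0],[28,52,0,0,0],[42,78,0,0,0],[56,104,0,0,0],[68,128,0,0,0],[68,128,0,0,0],[68,128,0,0,0],[68,128,0,0,0]]'
python3 - <<'E'
from cell import env
from h import *
c=env.read_camera("wrist");cv2.imwrite("pics/w3.png",c["img"]);np.savez("pics/w3.npz",**c)
s=env.state();print(s['eef_pos'],s['tcp_rot'])
E
```

```text
t: 6.0
eef_pos: [508.8, -148.9, 233.6]
tcp_rot: [-3.139, -0.001, 1.758]
ft_force: [0.8, 0.1, -1.2]
opening: 0.102
grip_force: 30.0
[ 508.74227881 -149.28794539  234.05985435] [-3.13993419e+00 -1.05314281e-03  1.75678925e+00]
```

View pics/w3.png

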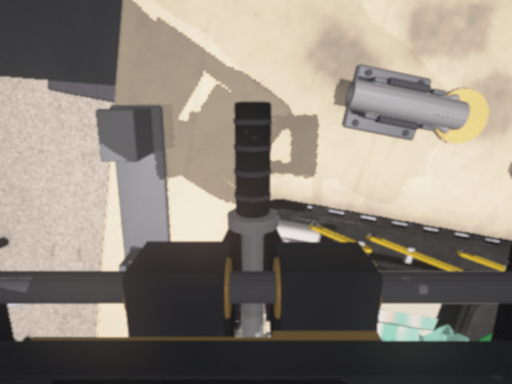

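The view shows the column with its mouth at about (350,97) and far end at about (466,112), and the yellow dish around (463,115). The rod is held straight at col 253. I'll enlarge the column.

```bash
python3 - <<'E'
from h import *
i=cv2.imread("pics/w3.png");cv2.imwrite("pics/crop3.png",cv2.resize(i[55:155,335:495],None,fx=5,fy=5,interpolation=cv2.INTER_CUBIC))
E
```

```text
(no output)
```

View pics/crop3.png

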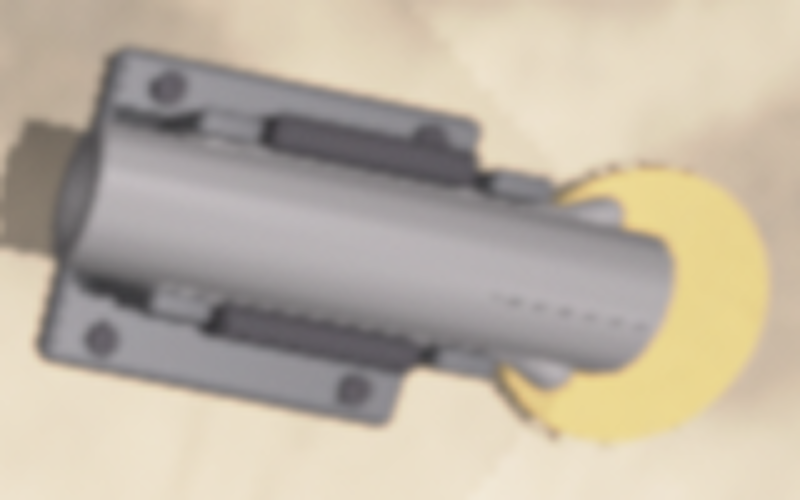

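```bash
python3 - <<'E'
from h import *
from cell import env
c=np.load("pics/w3.npz");s=env.state()
m=cast(c,(351.3,95.5),45);e=cast(c,(461.6,115.4),45);v=e-m
print(m,e,np.linalg.norm(v),np.arctan2(v[1],v[0]))
# foot corners z=8
P=[cast(c,(334.9+x/5,54.9+y/5),8) for x,y in ((118,48),(480,122),(385,424),(40,355))]
print(np.round(P,1).tolist(),np.mean(P,0),[np.arctan2(*(b-a)[[1,0]]) for a,b in((P[0],P[1]),(P[3],P[2]))])
print("dish",cast(c,(334.9+632/5,54.9+303/5),11))
# side+scene check of axis via projection
for n in("scene","side"):
    k=np.load(f"pics/{n}0.npz");print(n,proj(k,m),proj(k,e))
# rod in hand
for px in ((253,110),(253,160),(253,205),(253,325)):
    p=cast(c,px,s['eef_pos'][2]);print(tool(s['tcp_rot'],p-s['eef_pos']).round(1))
E
```

```text
[587.74846506 -58.16232345  45.        ] [696.92632436 -56.41493775  45.        ] 109.19184180504801 0.016003579257159294
[[597.0, -24.9, 8.0], [674.9, -25.0, 8.0], [674.5, -88.9, 8.0], [597.0, -88.5, 8.0]] [635.8383087  -56.83014154   8.        ] [np.float64(-0.0017762035846230796), np.float64(-0.00590185399030294)]
dish [716.69815002 -54.5520485   11.        ]
scene [249.78639961 202.37249628] [276.48445692 188.88966628]
side [251.98930098 198.04199205] [281.83446864 185.67636097]
[68.3  1.   0.1]
[46.6  1.1  0. ]
[25.7  1.1  0. ]
[-38.1   1.2  -0. ]
```

```bash
python3 - <<'E'
from h import *
from cell import env
c=np.load("pics/scene0.npz")
for px,z in (((207,199),0),((276,160),60),((292,150),60),((292,150),0),((291,172),0),((304,182),0)):print(cast(c,px,z).round())
s=env.state()
print(tool(s['tcp_rot'],np.array([640,0,190])-s['eef_pos']))
E
```

```text
[513.  86.   0.]
[787.  58.  60.]
[875.  73.  60.]
[940. 142.   0.]
[839.  31.   0.]
[836. -42.   0.]
[122.39422876 156.67369413  43.92900078]
```

```bash
python3 -m crank '[[12,16,0,-7,0],[24,31,0,-14,0],[37,47,0,-21,0],[49,63,0,-28,0],[61,78,0,-35,0],[73,94,0,-42,0],[86,110,0,-49,0],[98,125,0,-56,0],[110,141,0,-63,0],[122,157,0,-70,0]]'
python3 -m crank '[[0,0,10,-7,0],[0,0,30,-9.4,0],[0,0,44,-9.4,0],[0,0,44,-9.4,0],[0,0,44,-9.4,0],[0,0,44,-9.4,0]]'
python3 - <<'E'
from cell import env
from h import *
c=env.read_camera("wrist");cv2.imwrite("pics/w4.png",c["img"]);np.savez("pics/w4.npz",**c)
s=env.state();print(s['eef_pos'],s['tcp_rot'],s['joints'])
E
```

```text
t: 6.88
eef_pos: [641.3, -0.5, 234.8]
tcp_rot: [-3.142, -0.001, 2.983]
ft_force: [-0.7, -0.5, -0.4]
opening: 0.108
grip_force: 30.0
t: 7.38
eef_pos: [641.4, -0.8, 192.0]
tcp_rot: [-3.142, 0.001, -3.142]
ft_force: [0.2, 0.3, -0.7]
opening: 0.104
grip_force: 30.0
[ 6.41561416e+02 -6.25232174e-01  1.92211875e+02] [-3.14148866e+00  1.48798801e-03 -3.14117947e+00] [-1.03894546e-01  5.54705845e-01  1.56263827e+00  6.03396050e-05
  1.02275782e+00 -1.67513538e+00]
```

View pics/w4.png

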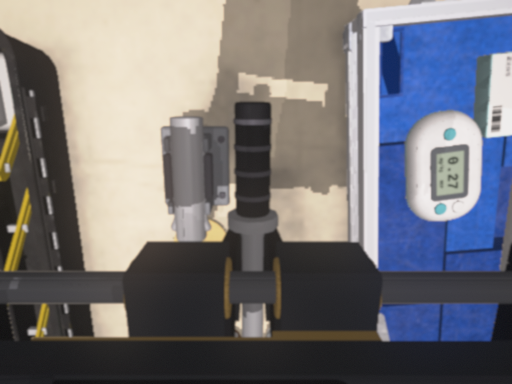

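The column shows at cols 170–205, mouth at row about 118, with its foot at cols 162–229. The rod is at col 253 and close to parallel. I measure edges numerically.

```bash
python3 - <<'E'
from h import *
c=np.load("pics/w4.npz");g=cv2.cvtColor(c["img"],cv2.COLOR_BGR2GRAY)
for r in (119,124,135,160,190,210,222):print(r,g[r,158:234:2].tolist())
print(g[108:140,187].tolist())
for r in (115,150,180):print(r,g[r,228:278:2].tolist())
E
```

```text
119 [230, 229, 227, 226, 226, 219, 154, 150, 162, 171, 178, 183, 190, 201, 213, 211, 193, 182, 172, 155, 131, 103, 103, 121, 123, 122, 121, 121, 121, 120, 119, 121, 122, 121, 119, 118, 118, 111]
124 [229, 229, 227, 226, 225, 220, 157, 150, 166, 178, 185, 192, 202, 213, 222, 220, 203, 190, 177, 159, 133, 103, 100, 113, 115, 120, 121, 122, 121, 120, 119, 120, 120, 119, 118, 117, 117, 116]
135 [229, 206, 155, 160, 142, 134, 116, 109, 115, 119, 123, 125, 125, 128, 132, 133, 127, 123, 122, 115, 109, 104, 92, 75, 69, 69, 71, 85, 98, 99, 96, 91, 92, 98, 92, 91, 117, 121]
160 [229, 228, 180, 83, 81, 79, 79, 103, 112, 117, 121, 123, 125, 127, 129, 132, 128, 121, 119, 117, 111, 106, 97, 73, 69, 70, 63, 68, 86, 86, 87, 90, 95, 96, 92, 95, 135, 142]
190 [226, 225, 223, 168, 83, 80, 80, 82, 104, 115, 119, 121, 124, 126, 128, 128, 129, 122, 118, 117, 114, 108, 102, 86, 71, 71, 69, 63, 82, 97, 144, 150, 151, 158, 153, 137, 213, 225]
210 [230, 230, 229, 229, 225, 169, 153, 123, 115, 152, 170, 177, 168, 187, 199, 199, 199, 189, 174, 167, 161, 147, 129, 125, 144, 143, 105, 127, 151, 176, 212, 217, 217, 224, 225, 219, 187, 133]
222 [232, 232, 231, 231, 230, 229, 226, 193, 166, 151, 166, 172, 172, 180, 182, 182, 183, 177, 165, 158, 152, 142, 127, 141, 159, 144, 191, 199, 175, 144, 144, 186, 209, 212, 205, 124, 92, 94]
[221, 220, 216, 199, 166, 146, 141, 134, 127, 140, 177, 215, 223, 223, 223, 223, 223, 222, 215, 195, 172, 147, 135, 133, 135, 135, 134, 134, 134, 134, 135, 133]
115 [119, 119, 119, 95, 40, 39, 41, 44, 47, 47, 49, 51, 49, 49, 49, 48, 45, 43, 40, 39, 35, 71, 141, 148, 147]
150 [91, 122, 128, 102, 50, 51, 56, 58, 59, 58, 56, 57, 60, 60, 59, 58, 57, 56, 55, 51, 47, 94, 144, 145, 134]
180 [91, 135, 150, 131, 64, 38, 40, 38, 40, 40, 39, 39, 40, 39, 39, 40, 38, 39, 38, 38, 40, 80, 105, 107, 107]
```

```bash
python3 - <<'E'
from h import *
from cell import env
c=np.load("pics/w4.npz");s=env.state();o=c["pose"][:3,3];print(o)
def axis(l,r,row):
    a=np.array([cast(c,(x,row),45) for x in (l,r)])
    d=[(p-o)/np.linalg.norm(p-o) for p in a];b=d[0]+d[1];p=o+b*(45-o[2])/b[2];return p
A=axis(169.3,200.8,124);B=axis(173.3,203.3,190);print(A,B,np.arctan2(*(B-A)[[1,0]]))
print("mouth top",cast(c,(187,118),59),"mouth bottom",cast(c,(187,111.3),31))
P=[cast(c,p,8) for p in((161.5,135),(165.3,190),(229,190),(228,150))];print(np.round(P,1).tolist())
for row,l,r in((115,235,269),(150,235,269.5),(180,235,269.5)):
    p=cast(c,((l+r)/2,row),s['eef_pos'][2]);print("rod",p.round(1),s['eef_pos'].round(1))
E
```

```text
[ 5.68727715e+02 -1.60542842e-01  3.43642089e+02]
[591.68615152 -57.20633843  45.        ] [649.96820548 -57.26710504  45.        ] -0.0010426294533195
mouth top [585.82965119 -52.81739218  59.        ] mouth bottom [581.70330268 -57.71007615  31.        ]
[[605.0, -87.7, 8.0], [660.0, -87.6, 8.0], [660.0, -23.5, 8.0], [619.6, -23.7, 8.0]]
rod [ 5.766e+02 -2.000e-01  1.922e+02] [ 6.416e+02 -6.000e-01  1.922e+02]
rod [ 5.917e+02 -1.000e-01  1.922e+02] [ 6.416e+02 -6.000e-01  1.922e+02]
rod [ 6.053e+02 -1.000e-01  1.922e+02] [ 6.416e+02 -6.000e-01  1.922e+02]
```

```bash
python3 -m crank '[[35,-10,0,0,0],[70,-20,0,0,0],[105,-30,0,0,0],[140,-40,0,0,0],[170,-50,0,0,0],[190,-56.6,0,0,0],[190,-56.6,0,0,0],[190,-56.6,0,0,0]]'
python3 -m crank '[[0,0,30,0,0],[0,0,60,0,0],[0,0,90,0,0],[0,0,120,0,0],[0,0,140,0,0],[0,0,147,0,0],[0,0,147,0,0],[0,0,147,0,0]]'
python3 - <<'E'
from cell import env
from h import *
for n in("scene","side"):
    c=env.read_camera(n);cv2.imwrite(f"pics/{n}1.png",c["img"])
s=env.state();print(s['eef_pos'],s['tcp_rot'])
a=[cv2.resize(cv2.imread(f"pics/{n}1.png")[165:245,190:300],None,fx=5,fy=5,interpolation=cv2.INTER_CUBIC)[:300] for n in("scene","side")]
cv2.imwrite("pics/crop5.png",np.vstack(a))
E
```

```text
t: 8.1
eef_pos: [451.4, -57.5, 192.4]
tcp_rot: [-3.141, 0.003, 3.141]
ft_force: [1.3, 0.4, -0.7]
opening: 0.107
grip_force: 30.0
t: 8.77
eef_pos: [452.2, -56.9, 44.6]
tcp_rot: [-3.142, 0.001, -3.14]
ft_force: [-0.1, -0.0, -0.6]
opening: 0.107
grip_force: 30.0
[452.27976864 -56.97575533  45.29891967] [-3.14106801e+00  2.20661221e-03 -3.14002928e+00]
```

View pics/crop5.png

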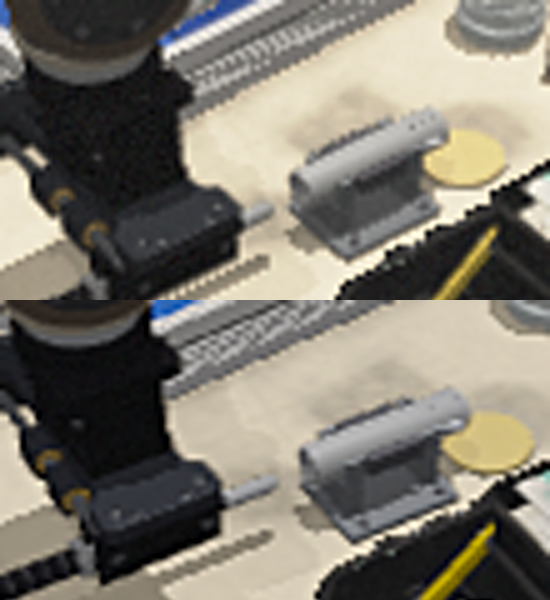

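Both views show the tip about 20 mm short of the mouth and in line with the bore axis. Now I insert gently.

```bash
python3 -m crank '[[-5,0,0,0,0],[-10,0,0,0,0],[-15,0,0,0,0],[-20,0,0,0,0],[-24,0,0,0,0],[-27,0,0,0,0],[-30,0,0,0,0],[-33,0,0,0,0],[-33,0,0,0,0]]'
```

```text
t: 9.62
eef_pos: [484.9, -56.9, 44.1]
tcp_rot: [3.142, 0.0, -3.14]
ft_force: [-0.1, -0.1, -1.1]
opening: 0.108
grip_force: 30.0
```

```bash
python3 -m crank '[[-3,0,0,0,0],[-6,0,0,0,0],[-9,0,0,0,0],[-12,0,0,0,0],[-15,0,0,0,0],[-15,0,0,0,0]]'
```

```text
t: 10.12
eef_pos: [500.0, -56.9, 44.1]
tcp_rot: [-3.142, 0.001, -3.14]
ft_force: [0.0, 0.3, -1.1]
opening: 0.103
grip_force: 30.0
```

```bash
python3 -m crank '[[-2,0,0,0,0],[-4,0,0,0,0],[-6,0,0,0,0],[-8,0,0,0,0],[-10,0,0,0,0],[-12,0,0,0,0],[-14,0,0,0,0],[-16,0,0,0,0],[-18,0,0,0,0]]'
python3 -m crank '[[-2,0,0,0,0],[-4,0,0,0,0],[-6,0,0,0,0],[-8,0,0,0,0],[-10,0,0,0,0],[-12,0,0,0,0],[-14,0,0,0,0]]'
```

```text
t: 10.87
eef_pos: [515.0, -56.3, 43.5]
tcp_rot: [3.14, -0.006, -3.14]
ft_force: [-14.3, -1.4, 0.9]
opening: 0.108
grip_force: 30.0
t: 11.45
eef_pos: [526.9, -55.9, 42.9]
tcp_rot: [3.139, -0.011, -3.14]
ft_force: [-17.3, -0.3, -0.6]
opening: 0.104
grip_force: 30.0
```

```bash
python3 -m crank '[[-2,0,-1,0,0],[-4,0,-1,0,0],[-6,0,-1,0,0],[-8,0,-1,0,0],[-10,0,-1,0,0],[-12,0,-1,0,0],[-14,0,-1,0,0],[-16,0,-1,0,0],[-18,0,-1,0,0]]'
python3 -m crank '[[-2,0,0,0,0],[-4,0,0,0,0],[-6,0,0,0,0],[-8,0,0,0,0],[-10,0,0,0,0],[-12,0,0,0,0],[-14,0,0,0,0],[-16,0,0,0,0]]'
```

```text
t: 12.2
eef_pos: [545.2, -56.0, 43.8]
tcp_rot: [3.14, -0.01, -3.14]
ft_force: [-15.3, -0.7, -1.4]
opening: 0.104
grip_force: 30.0
t: 12.87
eef_pos: [561.4, -56.1, 43.8]
tcp_rot: [3.14, -0.01, -3.14]
ft_force: [-15.0, -1.1, -0.7]
opening: 0.109
grip_force: 30.0
```

```bash
python3 -m crank '[[3,0,0,0,0],[3,0,0,0,50],[3,0,0,0,50],[3,0,0,0,50],[3,0,0,0,50],[3,0,0,0,50]]'
python3 -m crank '[[8,0,0,0,50],[18,0,0,0,50],[28,0,0,0,50],[38,0,0,0,50],[40,0,0,0,50],[40,0,0,0,50],[40,0,0,0,50]]'
python3 - <<'E'
from cell import env
from h import *
L=[]
for n in("wrist","side"):
    c=env.read_camera(n);cv2.imwrite(f"pics/{n}6.png",c["img"]);np.savez(f"pics/{n}6.npz",**c);L.append(c["img"])
s=env.state();print(s['eef_pos'],s['tcp_rot'])
b=cv2.resize(L[1][165:255,190:310],None,fx=3,fy=3,interpolation=cv2.INTER_CUBIC)
a=np.zeros((384,792,3),np.uint8);a[:,:400]=L[0][:,56:456];a[:270,410:770]=b
cv2.imwrite("pics/c6.png",a)
E
```

```text
t: 13.37
eef_pos: [562.6, -56.8, 45.2]
tcp_rot: [-3.142, 0.001, -3.14]
ft_force: [-0.1, -0.8, 0.3]
opening: 0.404
grip_force: 0.0
t: 13.95
eef_pos: [522.6, -56.9, 45.3]
tcp_rot: [-3.142, 0.001, -3.14]
ft_force: [0.1, -0.1, -0.0]
opening: 0.529
grip_force: 0.0
[522.84625025 -56.86906021  45.20144683] [-3.14153344e+00  6.76532949e-04 -3.14025729e+00]
```

View pics/c6.png

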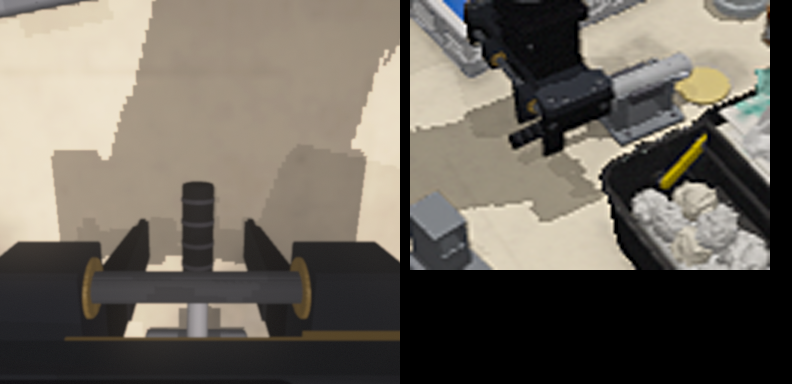

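The rod stays in the bore. Its handle sits centred between the fingers, with the back end at wrist pixel (254,183). That is my last picture, so the rest goes by numbers.

```bash
python3 - <<'E'
from h import *
from cell import env
c=np.load("pics/wrist6.npz");s=env.state();g=cv2.cvtColor(c["img"],cv2.COLOR_BGR2GRAY)
for z in (30,38,45):print(z,cast(c,(254,183),z),np.linalg.norm(cast(c,(270,200),z)-cast(c,(238,200),z)))
print(g[200,232:276].tolist());print(g[175:275:3,254].tolist())
for r in (190,225,255):
    print(r,g[r,232:276].astype(int).argmin(), np.where(np.diff((g[r,225:285]<70).astype(int)))[0]+225)
E
```

```text
30 [491.7116154  -55.41010008  30.        ] 16.16273098824816
38 [489.71021413 -55.45639624  38.        ] 15.388606208469305
45 [487.95898801 -55.49690538  45.        ] 14.711247026162805
[148, 148, 148, 143, 128, 99, 72, 60, 60, 61, 59, 60, 61, 61, 59, 58, 57, 57, 58, 57, 57, 58, 58, 58, 58, 57, 57, 58, 57, 59, 60, 61, 61, 61, 61, 62, 61, 70, 93, 117, 129, 132, 134, 138]
[151, 149, 99, 41, 44, 45, 45, 44, 50, 70, 52, 44, 45, 45, 43, 43, 58, 64, 43, 42, 43, 42, 42, 45, 62, 46, 41, 41, 41, 40, 41, 60, 57, 57]
190 33 [238 269]
225 8 [238 268]
255 10 [238 268]
```

```bash
python3 -m crank '[[3,0,4,0,50],[3,0,9.5,0,50],[3,0,9.5,0,50],[3,0,9.5,0,0],[3,0,9.5,0,0],[3,0,9.5,0,0],[3,0,9.5,0,0],[3,0,9.5,0,0],[3,0,9.5,0,0],[3,0,9.5,0,0]]'
python3 -m crank '[[0,0,-2,0,0],[0,0,-4,0,0],[0,0,-6,0,0],[0,0,-8,0,0],[0,0,-8,0,0]]'
```

```text
t: 14.88
eef_pos: [519.4, -56.8, 35.7]
tcp_rot: [3.142, 0.0, -3.14]
ft_force: [-0.3, -0.7, 0.6]
opening: 0.161
grip_force: 30.0
t: 15.3
eef_pos: [519.2, -56.8, 43.9]
tcp_rot: [3.141, -0.0, -3.14]
ft_force: [-1.6, 1.0, -2.3]
opening: 0.162
grip_force: 30.0
```

```bash
python3 -m crank '[[-2,0,0,0,0],[-4,0,0,0,0],[-6,0,0,0,0],[-8,0,0,0,0],[-10,0,0,0,0],[-12,0,0,0,0],[-14,0,0,0,0],[-16,0,0,0,0]]'
python3 -m crank '[[-1.5,0,0,0,0],[-3,0,0,0,0],[-4.5,0,0,0,0],[-6,0,0,0,0],[-7,0,0,0,0],[-8,0,0,0,0]]'
```

```text
t: 15.97
eef_pos: [535.8, -56.8, 43.6]
tcp_rot: [-3.142, 0.0, -3.14]
ft_force: [-1.6, 0.3, -1.8]
opening: 0.163
grip_force: 30.0
t: 16.47
eef_pos: [543.5, -56.7, 43.6]
tcp_rot: [3.142, 0.0, -3.14]
ft_force: [-0.5, -0.6, -2.5]
opening: 0.162
grip_force: 30.0
```

```bash
python3 -m crank '[[-1.5,0,0,0,0],[-3,0,0,0,0],[-4.5,0,0,0,0],[-6,0,0,0,0],[-7.5,0,0,0,0],[-9,0,0,0,0],[-10,0,0,0,0],[-11,0,0,0,0]]'
python3 -m crank '[[-0.6,0,0,0,0],[-1.2,0,0,0,0],[-1.8,0,0,0,0],[-2.4,0,0,0,0],[-3,0,0,0,0]]'
```

```text
t: 17.13
eef_pos: [554.5, -56.7, 43.6]
tcp_rot: [3.142, 0.0, -3.14]
ft_force: [-0.4, 1.1, -2.7]
opening: 0.167
grip_force: 30.0
t: 17.55
eef_pos: [557.4, -56.7, 43.6]
tcp_rot: [3.142, 0.0, -3.14]
ft_force: [-1.4, -0.4, -1.3]
opening: 0.158
grip_force: 30.0
```

```bash
python3 -m crank '[[-0.6,0,0,0,0],[-1.2,0,0,0,0],[-1.8,0,0,0,0],[-2.4,0,0,0,0],[-3,0,0,0,0]]'
```

```text
t: 17.97
eef_pos: [558.2, -56.6, 43.5]
tcp_rot: [3.141, -0.005, -3.14]
ft_force: [-14.1, -2.7, 5.9]
opening: 0.161
grip_force: 30.0
```

```bash
python3 - <<'E'
from h import *
from cell import env
c=env.read_camera("side");np.savez("pics/side7.npz",**c);c0=np.load("pics/side0.npz")
def m(i):
    h=cv2.cvtColor(i,cv2.COLOR_BGR2HSV);return h
x0,y0=268,170
for n,i in(("before",c0["img"]),("now",c["img"])):
    h=m(i)[y0:210,x0:312]
    print(n);[print(r+y0,' '.join(f"{int(v):3d}" for v in h[r,:,1])) for r in range(12,36,2)]
E
```

```text
before
182  39  40  39  38  40  40  43  45  46  44  43  29  29  37  41  39  40  39  40  39  41  43  43  40  39  41  41  40  40  39  40  39  39  40  40  40  39  39  39  37  38  38  38  38
184  42  41  27  16  26  45  28  17  10   6   6   3   3   7   3  33  44  42  40  40  40  40  41  43  40  41  42  41  40  41  41  41  41  41  41  40  40  41  43  42  40  39  39  40
186   5  16   4   2   2   5   3   3   4   3   2   3   2   3   9   9  36  36  35  34  35  35  32  36  39  42  43  43  42  42  42  43  42  41  39  40  41  40  40  41  42  41  40  40
188   0   2   0   3   2   3   5   3   3   4   2   6   0   5  14  27  95 107 105 106 108 107 108 103  79  44  32  36  41  41  42  42  42  43  40  42  37  76  67  64  69  90  53  48
190   3   2   2   0   2   4   0   2  12  12   7   5  11  23   4 103 104 102 100 104 102 103 104 104 105 109  96  58  32  38  40  41  43  39  39  43  46  31  73  66  67  69  73  77
192   2   0   2   4  10  17  13  22  19   4  47 104 111 109 107 102 102 101 102 102 102 102 102 104 105 106 106 100  61  33  40  40  41  40  39  41  44  34  76  68  73  71  65  64
194  18  17  
[... 2530 characters left out ...]
  22  13   9  17  32  39  51  47  43  44 115 120 111 104  97  99  99  98 101 109 122  99  41  37  46  47 182   0  80  37  12  11  20  31  40  42  51  72  53  22
200  13  13  16  13  10  12  23  14  20  14   8  39  47  35  35  34  33  36  42  37  33  33  38  18  16  42   0  12  21  14  30  70  65  60  60  61  84  95  78  65  41  11  14  16
202  13  17  14  11  13  10  11  11  10  12  16  22  17  42  41  40  37  36  35  41  48  55  59  55  16  19  14  15  16  16  17  11  28  68 106 102  70  69  66  39  15  12  10   7
204  11   8  14  10  12  12  14  14  12  11  16  23  36  35  43  40  38  42  58  13  12   9  17   0  36  43  20  19  15  16  12  12  18  14  11  13  17  15  10  12  12   8   9   8
```

A white blob now sits in the dish at side-camera cols 285–292, rows 187–193. The 14 N reaction shows that the collar is seated. I let go and rise.

```bash
python3 -m crank '[[0,0,0,0,40],[0,0,0,0,50],[0,0,0,0,50],[0,0,0,0,50],[0,0,0,0,50],[0,0,0,0,50],[0,0,0,0,50]]'
python3 -m crank '[[0,0,-10,0,50],[0,0,-30,0,50],[0,0,-60,0,50],[0,0,-100,0,50],[0,0,-140,0,50],[0,0,-140,0,50],[0,0,-140,0,50],[0,0,-140,0,50]]'
python3 - <<'E'
from h import *
from cell import env
c=env.read_camera("wrist");np.savez("pics/w8.npz",**c);g=cv2.cvtColor(c["img"],cv2.COLOR_BGR2GRAY)
s=env.state();print(s['eef_pos'],s['opening'])
for p in((510,-57,32),(560,-57,40),(586,-57,45),(586,-57,57)):print(p,proj(c,p).round(1))
print(g[150:345:2,252].tolist())
print("side bottom");d=env.read_camera("side");np.savez("pics/side8.npz",**d)
h=cv2.cvtColor(d["img"],cv2.COLOR_BGR2HSV)
[print(r,h[r,280:298,1].tolist()) for r in range(182,198,2)]
E
```

```text
t: 18.6
eef_pos: [560.5, -56.7, 43.6]
tcp_rot: [3.142, 0.0, -3.14]
ft_force: [0.1, -0.6, -0.7]
opening: 0.518
grip_force: 0.0
t: 19.27
eef_pos: [560.0, -56.7, 183.7]
tcp_rot: [3.142, 0.0, -3.14]
ft_force: [-0.1, 0.3, 0.4]
opening: 0.524
grip_force: 0.0
[559.82071819 -56.61299821 182.94669546] 0.5288578464963761
(510, -57, 32) [251.1 123.3]
(560, -57, 40) [251.  181.7]
(586, -57, 45) [251.  211.5]
(586, -57, 57) [251.  216.1]
[41, 41, 41, 48, 61, 46, 42, 44, 43, 44, 60, 55, 45, 44, 44, 45, 55, 61, 48, 47, 47, 48, 52, 63, 51, 47, 53, 61, 98, 166, 179, 173, 124, 129, 172, 169, 163, 162, 163, 164, 163, 163, 163, 162, 162, 162, 162, 162, 162, 163, 163, 162, 162, 163, 162, 163, 162, 163, 163, 162, 142, 66, 56, 59, 63, 61, 63, 65, 65, 65, 67, 68, 67, 66, 66, 65, 82, 149, 160, 159, 160, 159, 159, 159, 159, 159, 159, 159, 158, 158, 157, 188, 222, 198, 91, 59, 45, 44]
side bottom
182 [29, 38, 40, 38, 38, 38, 38, 38, 40, 42, 40, 39, 39, 39, 39, 39, 39, 37]
184 [3, 6, 3, 27, 27, 33, 36, 39, 39, 40, 41, 41, 41, 40, 41, 39, 40, 38]
186 [2, 3, 5, 6, 11, 17, 27, 38, 37, 39, 38, 40, 41, 41, 41, 41, 41, 42]
188 [0, 5, 10, 5, 101, 102, 61, 52, 23, 8, 8, 15, 40, 51, 34, 36, 39, 41]
190 [14, 26, 12, 106, 89, 17, 8, 11, 12, 12, 11, 8, 38, 115, 98, 56, 30, 36]
192 [109, 106, 105, 104, 108, 32, 2, 3, 5, 8, 38, 64, 101, 108, 104, 107, 77, 32]
194 [105, 118, 114, 117, 108, 102, 104, 106, 108, 106, 106, 103, 98, 98, 101, 105, 76, 34]
196 [108, 119, 109, 97, 96, 97, 98, 99, 101, 101, 102, 101, 99, 99, 103, 100, 44, 34]
```

```bash
python3 -m crank '[[-30,0,0,0,50],[-60,0,0,0,50],[-90,0,0,0,50],[-110,0,0,0,50],[-110,0,0,0,50],[-110,0,0,0,50],[-110,0,0,0,50]]'
python3 - <<'E'
from h import *
from cell import env
c=env.read_camera("wrist");np.savez("pics/w9.npz",**c);g=cv2.cvtColor(c["img"],cv2.COLOR_BGR2GRAY)
print(c["pose"][:3,3])
a,b=proj(c,(586,-57,57)),proj(c,(596,-57,57));print(a,b)
r=int(a[1])
for i in range(r-16,r+14):print(i,g[i,234:272:3].tolist())
E
```

```text
t: 19.95
eef_pos: [669.4, -56.5, 182.3]
tcp_rot: [3.141, -0.003, -3.14]
ft_force: [-0.8, -0.1, 0.3]
opening: 0.533
grip_force: 0.0
[597.21003541 -56.05133515 334.19931739]
[250.68130558  82.26418046] [250.68243558  95.76858131]
66 [148, 148, 147, 73, 30, 38, 37, 32, 28, 58, 118, 121, 126]
67 [148, 147, 147, 74, 31, 38, 39, 32, 29, 58, 118, 121, 124]
68 [148, 148, 147, 72, 32, 39, 39, 33, 29, 58, 117, 120, 123]
69 [147, 148, 147, 73, 33, 39, 38, 32, 30, 58, 116, 121, 121]
70 [148, 147, 147, 74, 35, 37, 37, 31, 26, 56, 116, 123, 120]
71 [147, 147, 147, 75, 37, 40, 38, 33, 28, 57, 115, 122, 119]
72 [147, 146, 147, 86, 59, 65, 65, 61, 44, 66, 115, 122, 117]
73 [147, 145, 141, 113, 109, 120, 121, 117, 86, 91, 115, 122, 117]
74 [146, 137, 135, 144, 154, 169, 170, 167, 135, 128, 124, 126, 121]
75 [145, 130, 132, 159, 174, 190, 192, 189, 168, 156, 139, 134, 129]
76 [145, 127, 134, 162, 180, 197, 199, 193, 178, 165, 144, 142, 149]
77 [145, 127, 135, 163, 182, 203, 204, 193, 177, 164, 143, 148, 176]
78 [145, 128, 138, 165, 185, 208, 206, 192, 177, 162, 141, 151, 186]
79 [145, 130, 140, 168, 18
[... 446 characters left out ...]
 132, 172]
86 [125, 127, 156, 171, 181, 187, 194, 204, 194, 179, 161, 133, 171]
87 [125, 127, 155, 170, 181, 187, 194, 205, 193, 179, 161, 132, 173]
88 [125, 127, 155, 170, 182, 188, 194, 205, 193, 178, 162, 132, 174]
89 [125, 127, 155, 170, 182, 188, 194, 205, 192, 178, 160, 133, 175]
90 [125, 127, 156, 171, 182, 188, 194, 205, 192, 177, 161, 132, 175]
91 [125, 128, 156, 170, 182, 188, 194, 204, 193, 178, 161, 132, 176]
92 [125, 128, 155, 171, 183, 188, 194, 205, 192, 177, 161, 131, 175]
93 [126, 129, 157, 171, 183, 188, 195, 205, 192, 177, 160, 131, 174]
94 [128, 129, 155, 171, 184, 189, 195, 204, 192, 178, 160, 131, 173]
95 [125, 121, 149, 168, 180, 188, 195, 205, 191, 177, 160, 131, 171]
```

```bash
python3 - <<'E'
from h import *
for k in ("side8",):
    c=np.load(f"pics/{k}.npz");print(cast(c,(288.5,190.3),10),cast(c,(286,190),10),cast(c,(291,189),10))
    for f in ("side0","side8"):
        i=np.load(f"pics/{f}.npz")["img"];h=cv2.cvtColor(i,cv2.COLOR_BGR2HSV)
        m=(h[180:202,276:300,1]>80);ys,xs=np.nonzero(m);print(f,xs.min()+276,xs.max()+276,ys.min()+180,ys.max()+180, cast(c,((xs.min()+xs.max())/2+276,(ys.min()+ys.max())/2+180),11))
E
```

```text
[726.57039623 -52.81951506  10.        ] [720.50817613 -47.41597028  10.        ] [737.13336619 -51.67091407  10.        ]
side0 278 298 188 199 [715.67519145 -65.87250654  11.        ]
side8 278 298 187 199 [717.04257203 -63.86539586  11.        ]
```

```bash
python3 -c "
from cell import env
print(env.job_done())"
```

```text
the job is handed in; nothing more can be done
None
```

The job is handed in with no verdict returned; my last camera readings showed the plug lying in the dish, the dish where it stood, the rod's collar against the column mouth with no visible gap, and the arm clear of everything.

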